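# Clear the jeweller's bench into its trays

## Task

Tidy up the jeweller's bench: stand both jars upright in the square tray, lay both steel rings flat in the round dish, and lay the wooden ring clamp flat and lengthwise in the long tray, each resting on the tray's floor. Set everything down rather than dropping it, and leave the brass doming block and the flat steel block where they are.

Things in the scene. Friction and masses are not known exactly. Their poses are not given: they have to be found in the camera images.
- tall_jar: small closed glass jar, brown body with a narrower white screw cap, standing upright: body 36 mm across up to 38 mm, cap 28 mm across, 55 mm tall in all. Origin: centre of its underside, z up. About 80 g. Starts on the 2 mm thick cutting mat.
- low_jar: low squat closed glass jar, brown with a white lid, upright: 46 mm across, 34 mm tall. Origin: centre of its underside, z up. About 80 g. Starts on the 2 mm thick cutting mat.
- wide_ring: plain steel napkin ring of the larger size, lying flat (hole up): 50 mm outside, 42 mm inside diameter, 22 mm tall. Origin: on its axis at its underside, z along the axis, up. About 60 g. Starts on the 2 mm thick cutting mat.
- narrow_ring: plain steel napkin ring of the smaller size, lying flat (hole up): 36 mm outside, 29 mm inside diameter, 26 mm tall. Origin: on its axis at its underside, z along the axis, up. About 50 g. Starts on the 2 mm thick cutting mat.
- ring_clamp: jeweller's wooden ring clamp, a pale wooden bar with a narrow brass band round its middle, lying flat: 121 mm long (its x axis), 26 mm wide over the middle 70 mm (its y axis; 21 mm at the ends), 20 mm high. Origin: centre of its underside, z up. About 60 g. Starts on the 2 mm thick cutting mat.
- square_tray: square steel tray, 140 x 140 mm outside, 22 mm high, walls and floor 5 mm thick. Origin: centre of its underside, x and y parallel to its sides; inner floor at z = 5 mm. Fixed on the mat, its underside 2 mm above the table top. 
- round_dish: round white dish, 160 mm outside diameter, 18 mm high, wall and floor 5 mm thick. Origin: centre of its underside; inner floor at z = 5 mm. Fixed on the mat, its underside 2 mm above the table top. 
- long_tray: long narrow wooden tray, 200 mm long (its y axis) and 100 mm wide (its x axis) outside, 22 mm high, walls and floor 5 mm thick. Origin: centre of its underside; inner floor at z = 5 mm. Fixed on the mat, its underside 2 mm above the table top. 
- doming_block: loose brass cube of 44 mm with dark round hollows in its faces (a doming block); to be left alone. Origin: centre of its underside. Starts on the 2 mm thick cutting mat.
- bench_block: loose flat dark steel block, 60 x 60 mm, 18 mm high; to be left alone. Origin: centre of its underside. Starts on the 2 mm thick cutting mat.
Mind the look-alikes: they are no part of the job. Leave any blue, green or red look-alike of the tall_jar alone.

How it is judged:
By the outcome, as a careful person would: the job done as asked, in the order asked, and still so for the second after the job is handed in, with the robot touching nothing.
It also fails if it takes over 112 s, if anything falls off the work surface, if the arm or the gripper's body presses on something with over 40 N, if the wrist force passes 120 N, or if a joint passes its speed limit or range.

## Robot

A 7-joint arm with a two-finger parallel gripper is mounted at the origin on the work surface. World frame = base frame: x ahead of the robot, y to its left, z up, the work surface at z = 0. Lengths are in mm, angles in rad, forces in N, time in s.
With the tool pointing down it reaches from about 400 to 900 mm from the base axis. Payload 5.5 kg.
Tool frame: the origin (TCP) lies at the very end of the fingers, on their centre line; the grasp point (between the pads) lies 19 mm behind it; z points along the fingers, y is the line along which they close (so a half turn about z gives the same grasp; the last joint's range is limited). The gripper opens to 85 mm and grips with 20 to 120 N. Pads are 22 mm wide; open, the fingers measure 114 mm over their backs; the gripper's body (76 mm by 85 mm) begins 54 mm behind the grasp point. The pads swing forward as they close: fully open they stand 13 mm farther back than shut.
Start: joints at [1.374, 0.501, -0.427, 1.55, 0.221, 1.138, -0.21], TCP at [288.481, -582.476, 231.31] pointing down, gripper open.
Joint ranges: [-2.88, 2.88], [-0.31, 2.03], [-1.54, 1.56], [0.2, 2.42], [-1.41, 4.55], [0.19, 2.02], [-2.57, 2.57]. Speed limits (rad/s): [2.57, 2.57, 3.14, 3.14, 3.14, 3.14, 3.14].

## Interface

Orientations are given as a rotation vector (axis times angle).
In Python, from plant import observe, vision, env gives the robot as it stands.
- The arm moves only by the shell command python3 -m inch 'ROWS' [FORCE]. ROWS is JSON, a list of rows, each a list of 5 numbers: the shift along the world's x, y, z in m, then the turn about the world's z in degrees, then the opening, from 0 (shut) to 1 (fully open). In form: [[tx, ty, tz, twist, gripper], ...]. A call has 1 to 12 rows; each row shifts and turns the commanded pose from where the row before left it; what a row does not reach is not made up. A row lasts 1/12 s, in which the tool goes at most 41.7 mm and 7.16 degrees, less where a joint would pass 70% of its speed; a pose out of reach is approached as far as the arm can. A call with a gripper value outside its range is refused whole. The fingers move at their own pace and stop on an object; FORCE is the grip in N (left out, the last holds). Time passes only in rows, so rows that do not move let the fingers close. It gives the time, the measured TCP pose, the force, the opening and the grip force at its end, in the units of the state.
- observe(): the state, without advancing time (a new reading comes with each control period).
- vision.camera(name): name is "scene" or "top"; returns the picture (480x640x3 uint8, blue, green, red); there is no depth.
- vision.get_calibration(name): a dict with "fx", "fy", "cx", "cy" (pixels), "T" (4x4, takes a point from camera to world coordinates). Camera axes: x right, y up, looking along -z (the intrinsics and any distortion apply to the point x, -y, -z); pixel columns grow to the right and rows downward; lengths in mm; the calibration is good to about 2 mm. A picture is of the moment at which its call begins. get_calibration takes no time and is no camera call.
- env.job_done(): hands the job in; it is judged then, once.
The state is a dict: "clock": time; "q": joint angles; "qvel": joint speeds; "tau": joint torques, N m; "position": TCP position; "ee_rot": TCP orientation; "wrist_force": force on the tool from outside, world axes, zero at the start; "moment": the same for the moment, N m; "gripper_width": opening from 0.0 (shut) to 1.0 (fully open); "grip_force": force on a finger pad.
Only numpy, scipy, OpenCV 4.12 (cv2) and the standard library are available. Lean on these libraries where they do the work, as an engineer would, in place of code of your own. Each camera call takes 0.05 s, during which the arm holds its last target. There are 200 camera calls.

## Working session

There is one attempt and no reset: what is moved stays moved. The work goes in short steps, Python scripts to look and compute and a shell command to move; the robot and the scene stay as the last step left them, time stands still between calls to the robot, and variables do not carry over. Pictures are saved under pics/ and viewed, at most 14 in all, crops included, and the job is handed in when it is done.

```bash
mkdir -p pics
python3 - <<'E'
from plant import observe, vision, env
import cv2
for n in("scene","top"):
    im=vision.camera(n);cv2.imwrite(f"pics/{n}0.png",im);c=vision.get_calibration(n);print(n,c)
s=observe();print(s['position'],s['ee_rot'],s['gripper_width'],s['clock'])
E
```

```text
scene {'fx': 560.5593588136732, 'fy': 560.5593588136732, 'cx': 318.39117848643264, 'cy': 232.0975611734476, 'T': array([[ 5.63920126e-01, -4.85145803e-01,  6.68302058e-01,
         1.31472485e+03],
       [ 8.25640919e-01,  3.13922038e-01, -4.68796359e-01,
        -6.67140069e+02],
       [ 1.76398417e-02,  8.16141228e-01,  5.77583182e-01,
         7.32226263e+02],
       [ 0.00000000e+00,  0.00000000e+00,  0.00000000e+00,
         1.00000000e+00]])}
top {'fx': 618.6128667045552, 'fy': 618.6128667045552, 'cx': 320.58583918020844, 'cy': 234.5656924988163, 'T': array([[-1.78093044e-02,  9.93485178e-01, -1.12561228e-01,
         3.66474953e+02],
       [-9.99785370e-01, -1.65032525e-02,  1.25242526e-02,
        -7.76360088e+01],
       [ 1.05850329e-02,  1.12760118e-01,  9.93565857e-01,
         1.38486142e+03],
       [ 0.00000000e+00,  0.00000000e+00,  0.00000000e+00,
         1.00000000e+00]])}
[ 288.1601013  -581.96934569  230.37185663] [-3.05728830e+00 -7.15620935e-01  4.64595624e-04] 1.0040656309863887 0.1
```

View pics/top0.png

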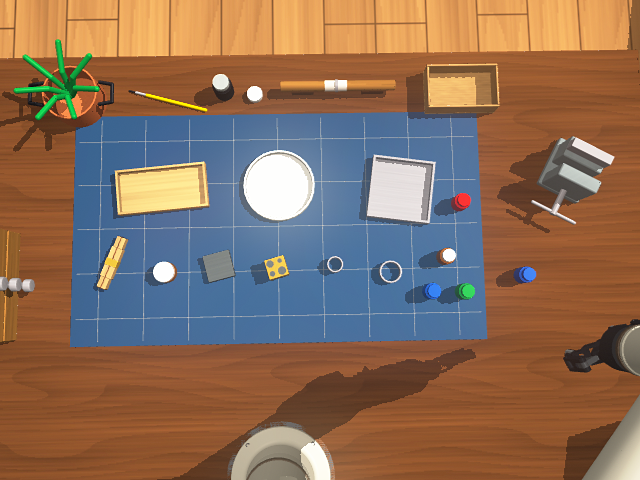

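View pics/scene0.png

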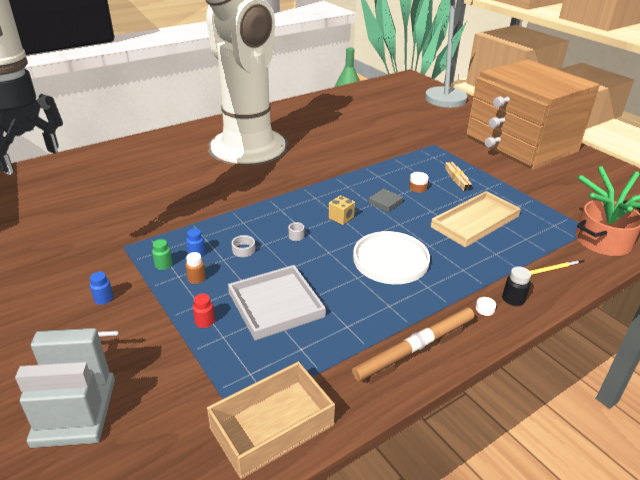

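```bash
python3 - <<'E'
import cv2,numpy as np
im=cv2.imread("pics/top0.png")
a=im[228:302,90:290];b=im[228:302,300:500]
f=lambda x:cv2.resize(x,None,fx=4,fy=4,interpolation=cv2.INTER_CUBIC)
cv2.imwrite("pics/crop1.png",np.vstack([f(a),f(b)]))
E
cat > h.py <<'E'
import numpy as np
from plant import vision
def w(n,u,v,z):
    c=vision.get_calibration(n);T=c['T']
    d=T[:3,:3]@np.array([(u-c['cx'])/c['fx'],-(v-c['cy'])/c['fy'],-1]);o=T[:3,3]
    return np.round(o+d*(z-o[2])/d[2],1)
E
```

```text
(no output)
```

View pics/crop1.png

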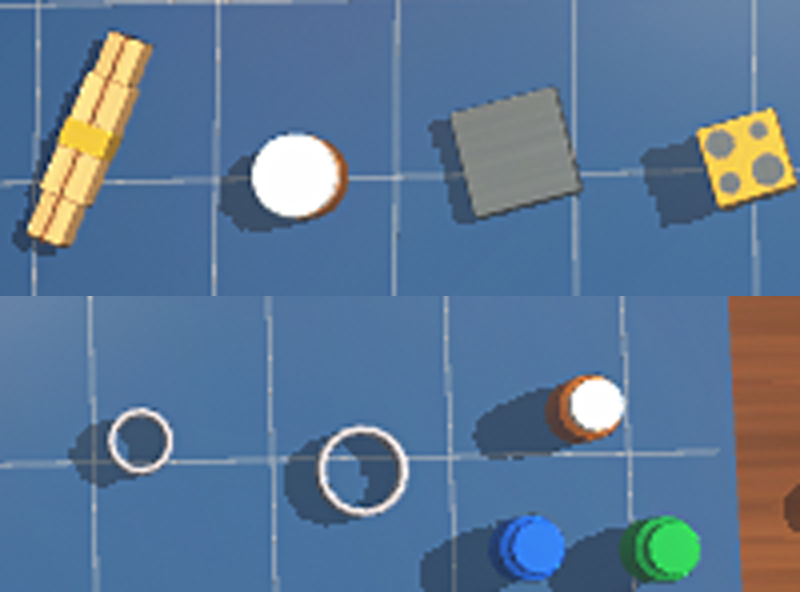

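Run:
```python
from h import *
for n,u,v,z in[("clamp",112.5,262.75,22),("cl_e1",90+130/4,228+39/4,22),("cl_e2",90+50/4,228+241/4,22),("low",163.5,271.75,36),("lowW",90+251/4,271.75,36),("lowE",90+337/4,271.75,36),("tall",449.25,255,57),("narrow",335.25,264,28),("wide",390.75,271.75,24),("sqNW",374,156,24),("sqNE",435,160,24),("sqSE",428,223,24),("sqSW",367,217,24),("dish",279,185,20),("dishL",243,185,20),("dishR",314,185,20),("loNW",115,170,24),("loNE",206,163,24),("loSE",209,206,24),("loSW",117,215,24),("blue",300+533/4,228+250/4,57),("green",300+666/4,228+250/4,57),("red",461,200,57),("dome",277,266,46)]:print(n,w("top",u,v,z))
from plant import observe
from scipy.spatial.transform import Rotation as R
print(R.from_rotvec(observe()['ee_rot']).as_matrix().round(3))
```

```text
clamp [466.1 363.7  22. ]
cl_e1 [521.1 342.8  22. ]
cl_e2 [410.6 384.3  22. ]
low [443.6 248.3  36. ]
lowW [444.  271.6  36. ]
lowE [443.2 225.   36. ]
tall [ 467.9 -371.1   57. ]
narrow [ 454.6 -125.8   28. ]
wide [ 435.7 -247.8   24. ]
sqNW [ 696.4 -218.1   24. ]
sqNE [ 685.1 -355.1   24. ]
sqSE [ 542.6 -334.    24. ]
sqSW [ 558.2 -198.7   24. ]
dish [634.3  -3.7  20. ]
dishL [635.6  76.8  20. ]
dishR [633.1 -82.1  20. ]
loNW [673.3 361.6  24. ]
loNE [686.2 158.9  24. ]
loSE [588.6 151.9  24. ]
loSW [571.7 355.2  24. ]
blue [ 392.3 -333.6   57. ]
green [ 391. -405.   57.]
red [ 587.6 -401.7   57. ]
dome [451.3   1.   46. ]
[[ 0.896  0.444 -0.001]
 [ 0.444 -0.896  0.002]
 [ 0.    -0.002 -1.   ]]
```

Top and scene views: tall jar (449,255), low jar (163,272), narrow ring (335,264), wide ring (391,272), clamp (112,263). The measured sizes match the given ones, so I'm moving to the tall jar.

```bash
python3 -m inch '[[0.0225,0.0264,0,-4.2,0.8],[0.0225,0.0264,0,-4.2,0.8],[0.0225,0.0264,0,-4.2,0.8],[0.0225,0.0264,0,-4.2,0.8],[0.0225,0.0264,-0.01,-4.2,0.8],[0.0225,0.0264,-0.02,-4.2,0.8],[0.0225,0.0264,-0.02,-4.2,0.8],[0.0225,0.0264,-0.02,-4.2,0.8],[0,0,-0.025,0,0.8],[0,0,-0.025,0,0.8],[0,0,0,0,0.8],[0,0,0,0,0.8]]' 40
python3 - <<'E'
from plant import observe,vision
from scipy.spatial.transform import Rotation as R
import cv2
print(observe()['position'],R.from_rotvec(observe()['ee_rot']).as_matrix()[:2,1])
im=vision.camera("scene");cv2.imwrite("pics/s1.png",cv2.resize(im[150:350,80:340],None,fx=3,fy=3))
E
```

```text
clock: 1.1
position: [467.1, -370.4, 109.8]
ee_rot: [-3.133, 0.198, 0.005]
wrist_force: [-0.5, -0.4, 0.7]
gripper_width: 0.803
grip_force: 0.0
[ 467.14519678 -370.42695762  109.8430948 ] [-0.12615928 -0.99200777]
```

View pics/s1.png

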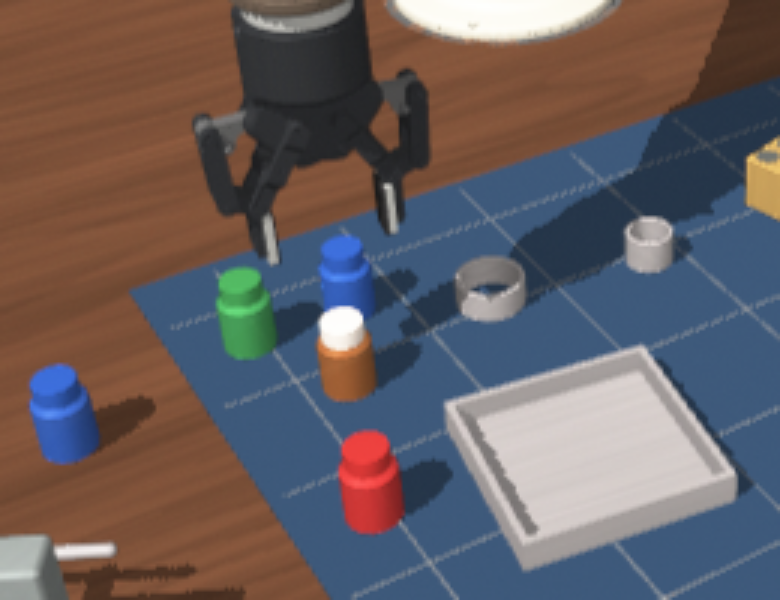

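Gripper is above the tall jar, with tips at crop (270,262) and (390,232). I'm checking their height against the TCP.

Run:
```python
from h import *
for z in(105,112,120,128):print(z,w("scene",170,237.3,z),w("scene",210,227.3,z))
print(w("scene",80+344/3,150+328/3,57))
```

```text
105 [ 450.1 -404.1  105. ] [ 460.8 -326.4  105. ]
112 [ 459.7 -407.1  112. ] [ 470.3 -330.2  112. ]
120 [ 470.8 -410.4  120. ] [ 481.2 -334.5  120. ]
128 [ 481.8 -413.8  128. ] [ 492.1 -338.9  128. ]
[ 478.5 -372.2   57. ]
```

```bash
python3 -m inch '[[0,0,-0.025,0,0.8],[0,0,-0.025,0,0.8],[0,0,-0.025,0,0.8],[0,0,-0.02,0,0.8],[0,0,-0.007,0,0.8],[0,0,0,0,0.8],[0,0,0,0,0.3],[0,0,0,0,0.3],[0,0,0,0,0.2],[0,0,0,0,0.2],[0,0,0,0,0.2],[0,0,0,0,0.2]]' 40
```

```text
clock: 2.15
position: [469.9, -372.5, 11.5]
ee_rot: [3.133, -0.199, 0.005]
wrist_force: [-1.5, 0.2, 7.1]
gripper_width: 0.407
grip_force: 40.6
```

```bash
python3 -m inch '[[0,0,0.02,0,0.2],[0,0,0.03,0,0.2],[0.01,0.01,0.03,0,0.2],[0.02,0.015,0,0,0.2],[0.024,0.02,0,0,0.2],[0.024,0.02,0,0,0.2],[0.024,0.02,0,0,0.2],[0.016,0.015,0,0,0.2],[0,0,0,0,0.2],[0,0,0,0,0.2]]'
```

```text
clock: 2.98
position: [587.9, -269.0, 89.9]
ee_rot: [-3.135, 0.193, -0.002]
wrist_force: [-0.7, -0.2, -0.6]
gripper_width: 0.404
grip_force: 40.2
```

```bash
python3 -m inch '[[0,-0.002,-0.03,0,0.2],[0,-0.001,-0.025,0,0.2],[0,0,-0.01,0,0.2],[0,0,-0.003,0,0.2],[0,0,0,0,0.2],[0,0,0,0,0.2]]'
python3 - <<'E'
from plant import vision
import cv2
im=vision.camera("scene");cv2.imwrite("pics/s2.png",cv2.resize(im[170:350,160:400],None,fx=3,fy=3))
E
```

```text
clock: 3.48
position: [587.0, -275.0, 22.4]
ee_rot: [3.135, -0.2, 0.002]
wrist_force: [0.5, -0.3, -0.6]
gripper_width: 0.408
grip_force: 40.2
```

View pics/s2.png

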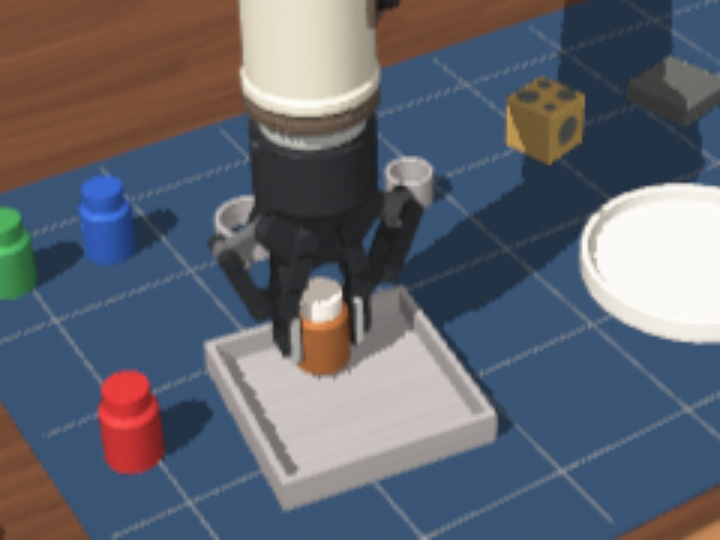

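The jar is upright above the rear half of the tray, near crop (325,350). I'm lowering it gently to contact.

```bash
python3 -m inch '[[0,0,-0.0015,0,0.2],[0,0,-0.0015,0,0.2],[0,0,-0.0015,0,0.2],[0,0,0,0,0.2],[0,0,0,0,0.2]]'
```

```text
clock: 3.95
position: [586.5, -274.2, 16.9]
ee_rot: [3.135, -0.199, -0.0]
wrist_force: [-0.3, 0.2, -1.2]
gripper_width: 0.402
grip_force: 40.2
```

```bash
python3 -m inch '[[0,0,-0.001,0,0.2],[0,0,0,0,0.2],[0,0,0,0,0.2]]';python3 -m inch '[[0,0,-0.001,0,0.2],[0,0,0,0,0.2],[0,0,0,0,0.2]]'
```

```text
clock: 4.2
position: [586.6, -274.3, 16.6]
ee_rot: [3.135, -0.199, 0.0]
wrist_force: [-2.2, 0.9, 5.2]
gripper_width: 0.408
grip_force: 40.8
clock: 4.45
position: [586.6, -274.3, 16.5]
ee_rot: [3.135, -0.199, -0.0]
wrist_force: [-4.6, 2.5, 12.2]
gripper_width: 0.408
grip_force: 41.6
```

```bash
python3 -m inch '[[0,0,0.0015,0,0.2],[0,0,0,0,0.45],[0,0,0,0,0.52],[0,0,0,0,0.58],[0,0,0.01,0,0.58],[0,0,0.03,0,0.6],[0,0,0.035,0,0.7],[0,0,0.035,0,0.9]]';  python3 -m inch '[[-0.011,0.04,0,0,0.9],[-0.011,0.04,0,0,0.9],[-0.011,0.04,0,0,0.9],[-0.011,0.04,0,0,0.9],[-0.011,0.04,0,0,0.9],[-0.011,0.04,0,0,0.9],[-0.011,0.04,0,0,0.9],[-0.011,0.04,0,0,0.9],[-0.011,0.04,0,0,0.9],[-0.011,0.04,0,0,0.9],[-0.011,0.04,0,0,0.9],[-0.011,0.04,0,0,0.9]]'
```

```text
clock: 5.12
position: [585.8, -273.8, 127.2]
ee_rot: [-3.134, 0.198, 0.003]
wrist_force: [0.7, -0.5, -0.5]
gripper_width: 0.823
grip_force: 0.0
clock: 6.12
position: [453.9, 207.5, 127.1]
ee_rot: [-3.135, 0.199, -0.002]
wrist_force: [0.6, 0.3, -0.3]
gripper_width: 0.898
grip_force: 0.0
```

```bash
python3 -m inch '[[-0.005,0.02,0,0,0.9],[-0.005,0.02,0,0,0.9],[0,0.001,-0.03,0,0.9],[0,0,-0.03,0,0.9],[0,0,0,0,0.9],[0,0,0,0,0.9]]'
python3 - <<'E'
from plant import vision
import cv2,numpy as np
im=vision.camera("scene");t=vision.camera("top")
f=lambda x:cv2.resize(x,(400,300),interpolation=cv2.INTER_CUBIC)
cv2.imwrite("pics/s3.png",np.hstack([f(im[130:250,370:530]),f(t[140:245,350:490])]))
E
```

```text
clock: 6.62
position: [443.2, 246.2, 65.7]
ee_rot: [3.133, -0.198, -0.004]
wrist_force: [0.2, -0.4, 0.8]
gripper_width: 0.9
grip_force: 0.0
```

View pics/s3.png

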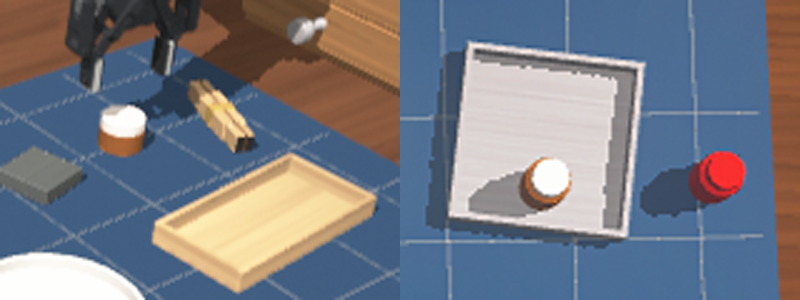

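The tall jar stands in the rear half of the tray, with its cap at crop (550,178). The fingers straddle the low jar, so I descend.

```bash
python3 -m inch '[[0,0.001,-0.025,0,0.9],[0,0.001,-0.025,0,0.9],[0,0,-0.01,0,0.9],[0,0,-0.002,0,0.7],[0,0,0,0,0.5],[0,0,0,0,0.3],[0,0,0,0,0.3],[0,0,0,0,0.3],[0,0,0,0,0.3]]' 40
```

```text
clock: 7.47
position: [445.6, 249.3, 5.8]
ee_rot: [-3.134, 0.199, -0.003]
wrist_force: [-1.0, -0.1, 7.7]
gripper_width: 0.519
grip_force: 41.5
```

```bash
python3 -m inch '[[0,0,0.02,0,0.3],[0,0,0.03,0,0.3],[0,0,0.03,0,0.3],[0.014,-0.036,0,0,0.3],[0.015,-0.038,0,0,0.3],[0.015,-0.038,0,0,0.3],[0.015,-0.038,0,0,0.3],[0.015,-0.038,0,0,0.3],[0.015,-0.038,0,0,0.3],[0.015,-0.038,0,0,0.3],[0.015,-0.038,0,0,0.3],[0.015,-0.038,0,0,0.3]]';  python3 -m inch '[[0.015,-0.038,0,0,0.3],[0.015,-0.038,0,0,0.3],[0.015,-0.038,0,0,0.3],[0.015,-0.038,0,0,0.3],[0.013,-0.037,0,0,0.3],[0,0,0,0,0.3],[0,0,0,0,0.3]]'
```

```text
clock: 8.47
position: [578.9, -93.6, 84.9]
ee_rot: [3.135, -0.199, 0.001]
wrist_force: [0.7, 0.1, -0.5]
gripper_width: 0.521
grip_force: 41.2
clock: 9.05
position: [650.5, -285.1, 83.9]
ee_rot: [3.133, -0.208, -0.0]
wrist_force: [-1.4, 0.7, -1.1]
gripper_width: 0.517
grip_force: 41.2
```

Held. Lowering: expected seat at z ≈ 10.8.

```bash
python3 -m inch '[[0.001,0.003,-0.03,0,0.3],[0.001,0.002,-0.025,0,0.3],[0,0,-0.01,0,0.3],[0,0,-0.004,0,0.3],[0,0,0,0,0.3],[0,0,-0.001,0,0.3],[0,0,0,0,0.3],[0,0,0,0,0.3]]';python3 -m inch '[[0,0,-0.0015,0,0.3],[0,0,0,0,0.3],[0,0,0,0,0.3]]'
```

```text
clock: 9.72
position: [654.6, -275.8, 16.1]
ee_rot: [3.134, -0.199, 0.004]
wrist_force: [0.3, 0.4, -0.1]
gripper_width: 0.522
grip_force: 41.2
clock: 9.97
position: [653.6, -275.5, 13.2]
ee_rot: [3.135, -0.199, 0.001]
wrist_force: [0.2, 0.7, -1.5]
gripper_width: 0.519
grip_force: 41.2
```

```bash
python3 -m inch '[[0,0,-0.0015,0,0.3],[0,0,0,0,0.3],[0,0,0,0,0.3]]';python3 -m inch '[[0,0,-0.001,0,0.3],[0,0,0,0,0.3],[0,0,0,0,0.3]]'
```

```text
clock: 10.22
position: [653.3, -275.3, 11.1]
ee_rot: [-3.135, 0.199, 0.0]
wrist_force: [-1.0, -0.4, -0.6]
gripper_width: 0.521
grip_force: 41.2
clock: 10.47
position: [653.5, -275.3, 10.9]
ee_rot: [3.135, -0.199, -0.0]
wrist_force: [-2.2, 0.7, 5.3]
gripper_width: 0.524
grip_force: 41.7
```

```bash
python3 -m inch '[[0,0,0.001,0,0.4],[0,0,0,0,0.55],[0,0,0,0,0.62],[0,0,0,0,0.68],[0,0,0.01,0,0.68],[0,0,0.03,0,0.7],[0,0,0.035,0,0.8],[0,0,0.03,0,0.9],[-0.036,0.005,0,0,0.9],[-0.036,0.005,0,0,0.9],[-0.036,0.005,0,0,0.9],[-0.036,0.005,0,0,0.9]]';  python3 -m inch '[[-0.036,0.005,0,0,0.9],[-0.036,0.005,0,0,0.9],[0,0,-0.03,0,0.85],[0,0,-0.03,0,0.85],[0,0,0,0,0.85],[0,0,0,0,0.85]]'
python3 - <<'E'
from plant import vision
import cv2,numpy as np
im=vision.camera("scene");t=vision.camera("top")
f=lambda x:cv2.resize(x,(400,300),interpolation=cv2.INTER_CUBIC)
cv2.imwrite("pics/s4.png",np.hstack([f(im[210:345,170:350]),f(t[140:245,350:490])]))
E
```

```text
clock: 11.47
position: [508.2, -255.1, 117.3]
ee_rot: [3.135, -0.198, 0.002]
wrist_force: [-0.1, -0.0, 0.1]
gripper_width: 0.904
grip_force: 0.0
clock: 11.97
position: [436.7, -244.7, 56.1]
ee_rot: [-3.134, 0.198, 0.004]
wrist_force: [0.6, -0.9, 0.8]
gripper_width: 0.85
grip_force: 0.0
```

View pics/s4.png

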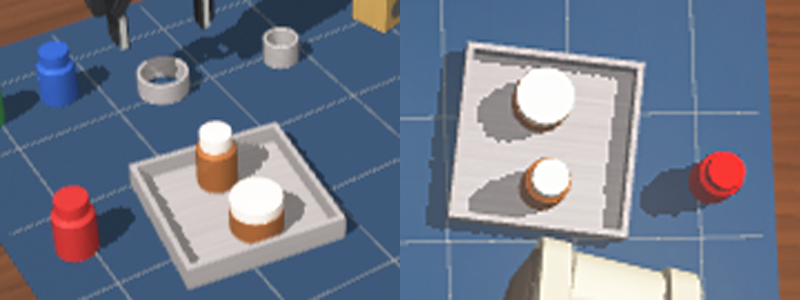

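Both jars stand upright inside the tray, with lids at crop (545,98) and (550,180). Next is the wide ring.

```bash
python3 -m inch '[[0,-0.003,-0.025,0,0.85],[0,0,-0.02,0,0.85],[0,0,-0.01,0,0.8],[0,0,-0.001,0,0.7],[0,0,0,0,0.45],[0,0,0,0,0.45],[0,0,0,0,0.45],[0,0,0,0,0.45],[0,0,0,0,0.45]]' 40
```

```text
clock: 12.82
position: [438.1, -248.6, 1.1]
ee_rot: [3.135, -0.199, 0.002]
wrist_force: [0.1, -0.3, 2.8]
gripper_width: 0.563
grip_force: 41.9
```

```bash
python3 -m inch '[[0,0,0.02,0,0.45],[0,0,0.03,0,0.45],[0.013,0.014,0.02,0,0.45],[0.024,0.026,0,0,0.45],[0.024,0.026,0,0,0.45],[0.024,0.026,0,0,0.45],[0.024,0.026,0,0,0.45],[0.024,0.026,0,0,0.45],[0.024,0.026,0,0,0.45],[0.024,0.026,0,0,0.45],[0.024,0.026,0,0,0.45],[0.023,0.023,0,0,0.45]]';  python3 -m inch '[[0,0,-0.02,0,0.45],[0,0,-0.02,0,0.45],[0,0,-0.015,0,0.45],[0,0,-0.003,0,0.45],[0,0,0,0,0.45],[0,0,0,0,0.45]]'
python3 - <<'E'
from plant import vision
import cv2,numpy as np
im=vision.camera("scene");t=vision.camera("top")
f=lambda x:cv2.resize(x,(400,300),interpolation=cv2.INTER_CUBIC)
cv2.imwrite("pics/s5.png",np.hstack([f(im[170:290,310:470]),f(t[130:245,210:363])]))
E
```

```text
clock: 13.82
position: [666.5, -1.0, 70.6]
ee_rot: [-3.135, 0.197, -0.0]
wrist_force: [0.7, 0.4, -0.9]
gripper_width: 0.562
grip_force: 41.7
clock: 14.32
position: [665.6, -3.9, 12.7]
ee_rot: [3.135, -0.2, 0.0]
wrist_force: [0.6, 0.3, -0.8]
gripper_width: 0.563
grip_force: 41.7
```

View pics/s5.png

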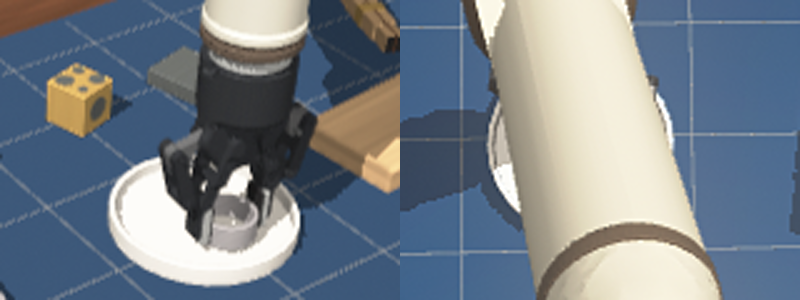

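The ring is level and held within the dish near crop (235,215). Lowering to about z 6.1.

```bash
python3 -m inch '[[0,0,-0.002,0,0.45],[0,0,-0.002,0,0.45],[0,0,0,0,0.45],[0,0,0,0,0.45]]';python3 -m inch '[[0,0,-0.0015,0,0.45],[0,0,0,0,0.45],[0,0,0,0,0.45]]'
```

```text
clock: 14.75
position: [665.4, -3.4, 8.5]
ee_rot: [3.135, -0.199, 0.0]
wrist_force: [0.7, 0.1, -0.7]
gripper_width: 0.566
grip_force: 41.7
clock: 15.0
position: [665.4, -3.2, 6.7]
ee_rot: [3.135, -0.199, -0.0]
wrist_force: [-0.3, -0.5, -1.9]
gripper_width: 0.559
grip_force: 41.7
```

```bash
python3 -m inch '[[0,0,-0.001,0,0.45],[0,0,0,0,0.45],[0,0,0,0,0.45]]'
```

```text
clock: 15.25
position: [665.6, -3.3, 6.2]
ee_rot: [3.135, -0.199, 0.001]
wrist_force: [-0.6, -1.1, 3.1]
gripper_width: 0.562
grip_force: 42.1
```

```bash
python3 -m inch '[[0,0,0.0005,0,0.5],[0,0,0,0,0.6],[0,0,0,0,0.66],[0,0,0,0,0.7],[0,0,0.01,0,0.7],[0,0,0.035,0,0.7],[0,0,0.035,0,0.7],[-0.03,-0.0175,0,0,0.7],[-0.03,-0.0175,0,0,0.7],[-0.03,-0.0175,0,0,0.7],[-0.03,-0.0175,0,0,0.7],[-0.03,-0.0175,0,0,0.7]]';  python3 -m inch '[[-0.03,-0.0175,0,0,0.7],[-0.031,-0.0175,0,0,0.7],[0,0,-0.02,0,0.7],[0,0,-0.01,0,0.7],[0,0,0,0,0.7],[0,0,0,0,0.7]]'
python3 - <<'E'
from plant import vision
import cv2,numpy as np
im=vision.camera("scene");t=vision.camera("top")
f=lambda x:cv2.resize(x,(400,300),interpolation=cv2.INTER_CUBIC)
cv2.imwrite("pics/s6.png",np.hstack([f(im[200:290,260:380]),f(im[215:305,340:460])]))
E
```

```text
clock: 16.25
position: [514.3, -91.5, 87.2]
ee_rot: [3.135, -0.198, 0.002]
wrist_force: [1.1, -0.5, 0.1]
gripper_width: 0.702
grip_force: 0.0
clock: 16.75
position: [455.4, -124.8, 56.4]
ee_rot: [-3.135, 0.196, -0.0]
wrist_force: [-0.1, 0.1, 0.5]
gripper_width: 0.7
grip_force: 0.0
```

View pics/s6.png

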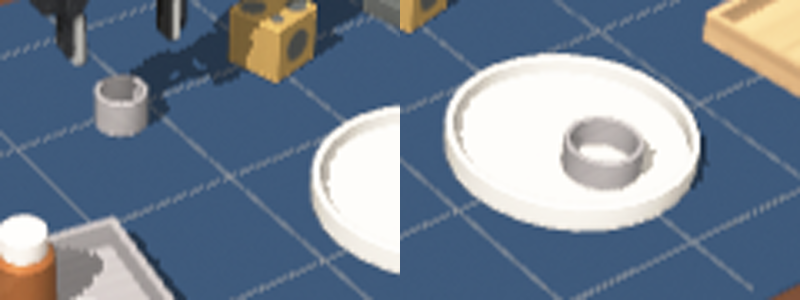

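The wide ring lies flat in the dish at crop (605,150). The fingers straddle the narrow ring at (122,105).

```bash
python3 -m inch '[[0,-0.001,-0.025,0,0.7],[0,0,-0.02,0,0.7],[0,0,-0.007,0,0.7],[0,0,-0.001,0,0.6],[0,0,0,0,0.3],[0,0,0,0,0.3],[0,0,0,0,0.3],[0,0,0,0,0.3],[0,0,0,0,0.3]]' 40
```

```text
clock: 17.6
position: [455.1, -127.0, 4.0]
ee_rot: [3.135, -0.199, 0.002]
wrist_force: [0.3, 0.6, 0.8]
gripper_width: 0.414
grip_force: 40.0
```

```bash
python3 -m inch '[[0,0,0.02,0,0.3],[0,0,0.03,0,0.3],[0.015,0.013,0.01,0,0.3],[0.026,0.022,0,0,0.3],[0.026,0.022,0,0,0.3],[0.026,0.022,0,0,0.3],[0.026,0.022,0,0,0.3],[0.026,0.022,0,0,0.3],[0,0,0,0,0.3],[0,0,-0.02,0,0.3],[0,0,-0.02,0,0.3],[0,0,-0.01,0,0.3]]';  python3 -m inch '[[0,0,0,0,0.3],[0,0,-0.0025,0,0.3],[0,0,0,0,0.3],[0,0,0,0,0.3]]'
```

```text
clock: 18.6
position: [598.1, -3.9, 11.5]
ee_rot: [3.135, -0.198, -0.004]
wrist_force: [-1.4, -0.6, -1.2]
gripper_width: 0.415
grip_force: 40.2
clock: 18.93
position: [600.3, -3.9, 11.8]
ee_rot: [-3.135, 0.199, -0.003]
wrist_force: [-0.3, 0.2, -0.1]
gripper_width: 0.415
grip_force: 40.2
```

```bash
python3 -m inch '[[0,0,-0.0015,0,0.3],[0,0,0,0,0.3],[0,0,0,0,0.3]]';python3 -m inch '[[0,0,-0.001,0,0.3],[0,0,0,0,0.3],[0,0,0,0,0.3]]'; python3 -m inch '[[0,0,-0.001,0,0.3],[0,0,0,0,0.3],[0,0,0,0,0.3]]'
```

```text
clock: 19.18
position: [599.8, -3.9, 9.8]
ee_rot: [3.135, -0.199, 0.001]
wrist_force: [0.2, 0.3, -0.2]
gripper_width: 0.41
grip_force: 40.2
clock: 19.43
position: [599.9, -3.8, 9.0]
ee_rot: [3.135, -0.199, 0.001]
wrist_force: [-1.5, 1.1, 5.7]
gripper_width: 0.416
grip_force: 40.6
clock: 19.68
position: [600.0, -3.8, 9.0]
ee_rot: [3.135, -0.199, 0.001]
wrist_force: [-3.8, -0.8, 13.8]
gripper_width: 0.413
grip_force: 41.3
```

```bash
python3 -m inch '[[0,0,0.0015,0,0.35],[0,0,0,0,0.45],[0,0,0,0,0.52],[0,0,0,0,0.58],[0,0,0.01,0,0.58],[0,0,0.035,0,0.6],[0,0,0.035,0,0.6],[-0.0122,0.0334,0.01,-2,0.6],[-0.0122,0.0334,0,-2,0.6],[-0.0122,0.0334,0,-2,0.6],[-0.0122,0.0334,0,-2,0.6],[-0.0122,0.0334,0,-2,0.6]]';  python3 -m inch '[[-0.0122,0.0334,0,-2,0.6],[-0.0122,0.0334,0,-1.4,0.6],[-0.0122,0.0334,0,0,0.6],[-0.0122,0.0334,0,0,0.6],[-0.0122,0.0334,0,0,0.6],[-0.012,0.0334,0,0,0.6],[0,0,-0.025,0,0.6],[0,0,-0.02,0,0.6],[0,0,0,0,0.6],[0,0,0,0,0.6]]'
python3 - <<'E'
from plant import vision,observe
import cv2,numpy as np
im=vision.camera("scene");print(observe()['q'])
f=lambda x:cv2.resize(x,(400,300),interpolation=cv2.INTER_CUBIC)
cv2.imwrite("pics/s7.png",np.hstack([f(im[130:220,400:520]),f(im[215:305,340:460])]))
E
```

```text
clock: 20.68
position: [538.0, 164.6, 99.7]
ee_rot: [-3.105, 0.475, -0.001]
wrist_force: [0.6, -1.2, -0.2]
gripper_width: 0.6
grip_force: 0.0
clock: 21.52
position: [464.4, 363.1, 53.2]
ee_rot: [3.089, -0.562, -0.003]
wrist_force: [0.4, -1.0, 0.1]
gripper_width: 0.601
grip_force: 0.0
[-0.80029158  0.58951612  0.12066795  1.8389344  -0.10159034  0.71946369
 -2.55555812]
```

View pics/s7.png

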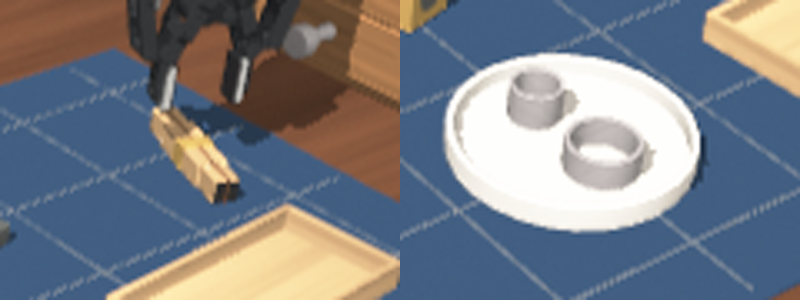

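The narrow ring is placed at crop (537,100). Joint 7 is close to its limit, so I take the equivalent grasp a half turn away.

```bash
python3 -m inch '[[0,0,0,7,0.6],[0,0,0,7,0.6],[0,0,0,7,0.6],[0,0,0,7,0.6],[0,0,0,7,0.6],[0,0,0,7,0.6],[0,0,0,7,0.6],[0,0,0,7,0.6],[0,0,0,7,0.6],[0,0,0,7,0.6],[0,0,0,7,0.6],[0,0,0,7,0.6]]' >/dev/null; python3 -m inch '[[0,0,0,7,0.6],[0,0,0,7,0.6],[0,0,0,7,0.6],[0,0,0,7,0.6],[0,0,0,7,0.6],[0,0,0,7,0.6],[0,0,0,7,0.6],[0,0,0,7,0.6],[0,0,0,7,0.6],[0,0,0,7,0.6],[0,0,0,7,0.6],[0,0,0,7,0.6]]' >/dev/null; python3 -m inch '[[0,0,0,6,0.6],[0,0,0,6,0.6],[0,0,0,0,0.6],[0,0,0,0,0.6]]'
python3 - <<'E'
from plant import observe
import numpy as np
s=observe();r=s['ee_rot'];print(s['q'],np.degrees(2*np.arctan2(r[1],r[0])))
E
```

```text
clock: 23.9
position: [467.6, 362.4, 55.1]
ee_rot: [0.573, 3.087, 0.001]
wrist_force: [0.4, -0.3, 0.4]
gripper_width: 0.598
grip_force: 0.0
[-0.2236839   0.68389304 -0.64386836  1.81757084  0.54550176  0.82262542
  0.06227675] 158.9665524842077
```

```bash
python3 -m inch '[[0,0,-0.025,0,0.6],[0,0,-0.02,0,0.6],[0,0,-0.005,0,0.6],[0,0,-0.001,0,0.5],[0,0,0,0,0.15],[0,0,0,0,0.15],[0,0,0,0,0.15],[0,0,0,0,0.15],[0,0,0,0,0.15],[0,0,0,0,0.15]]' 40
```

```text
clock: 24.73
position: [466.2, 364.2, 3.9]
ee_rot: [0.563, 3.089, 0.002]
wrist_force: [-0.0, -1.0, 6.2]
gripper_width: 0.29
grip_force: 40.2
```

```bash
python3 -m inch '[[0,0,0.02,0,0.15],[0,0,0.03,0,0.15],[0.014,-0.01,0.025,-5.2,0.15],[0.015,-0.0097,0,-6,0.15],[0.015,-0.0097,0,-6,0.15],[0.015,-0.0097,0,-6,0.15],[0.015,-0.0097,0,-6,0.15],[0.015,-0.0097,0,-6,0.15],[0.015,-0.0097,0,-6,0.15],[0.015,-0.0097,0,-6,0.15],[0.015,-0.0097,0,-6,0.15],[0.015,-0.0097,0,-6,0.15]]';  python3 -m inch '[[0.015,-0.0097,0,-6,0.15],[0,0,0,0,0.15],[0,0,-0.02,0,0.15],[0,0,-0.01,0,0.15],[0,0,0,0,0.15],[0,0,0,0,0.15]]'
python3 - <<'E'
from plant import vision,observe
import cv2,numpy as np
im=vision.camera("scene");s=observe();r=s['ee_rot'];print(np.degrees(2*np.arctan2(r[1],r[0])))
cv2.imwrite("pics/s8.png",cv2.resize(im[130:265,400:560],None,fx=4,fy=4))
E
```

```text
clock: 25.73
position: [614.9, 265.7, 77.8]
ee_rot: [-2.022, -2.404, 0.0]
wrist_force: [-0.4, 0.2, 0.0]
gripper_width: 0.295
grip_force: 39.5
clock: 26.23
position: [627.8, 256.8, 46.7]
ee_rot: [-2.137, -2.301, 0.004]
wrist_force: [-0.8, 0.5, -1.3]
gripper_width: 0.296
grip_force: 39.5
-265.76619645132797
```

View pics/s8.png

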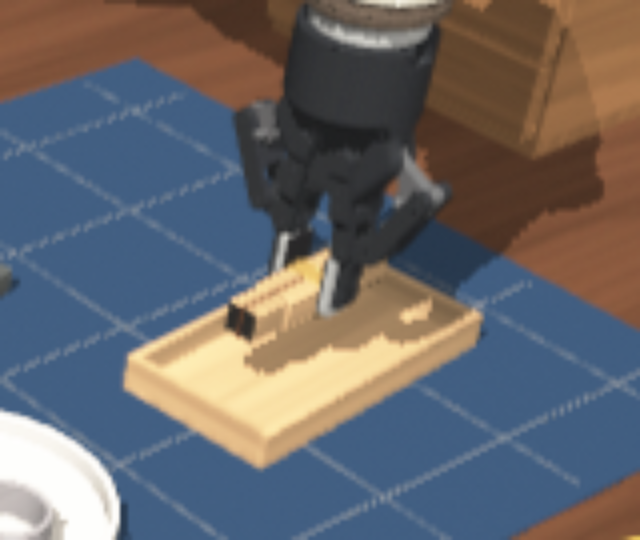

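The clamp is held lengthwise above the long tray, with its end at crop (240,320), parallel to the walls. Lowering to about z 8.9.

```bash
python3 -m inch '[[0.001,0,-0.015,0,0.15],[0,0,-0.012,0,0.15],[0,0,-0.005,0,0.15],[0,0,0,0,0.15],[0,0,-0.0015,0,0.15],[0,0,0,0,0.15],[0,0,0,0,0.15]]';python3 -m inch '[[0,0,-0.0015,0,0.15],[0,0,0,0,0.15],[0,0,0,0,0.15]]'
```

```text
clock: 26.87
position: [630.8, 256.8, 14.6]
ee_rot: [2.14, 2.3, 0.001]
wrist_force: [0.1, -0.6, 0.2]
gripper_width: 0.292
grip_force: 39.5
clock: 27.12
position: [630.6, 256.6, 13.0]
ee_rot: [2.139, 2.3, 0.0]
wrist_force: [-0.1, -0.9, -0.1]
gripper_width: 0.294
grip_force: 39.5
```

```bash
python3 -m inch '[[0,0,-0.0015,0,0.15],[0,0,-0.001,0,0.15],[0,0,0,0,0.15],[0,0,0,0,0.15]]';python3 -m inch '[[0,0,-0.001,0,0.15],[0,0,0,0,0.15],[0,0,0,0,0.15]]';python3 -m inch '[[0,0,-0.001,0,0.15],[0,0,0,0,0.15],[0,0,0,0,0.15]]'
```

```text
clock: 27.45
position: [630.3, 256.5, 10.2]
ee_rot: [-2.139, -2.3, 0.0]
wrist_force: [-0.2, 0.1, -0.7]
gripper_width: 0.299
grip_force: 39.5
clock: 27.7
position: [630.4, 256.6, 9.2]
ee_rot: [-2.14, -2.3, 0.0]
wrist_force: [-0.2, -0.5, -0.4]
gripper_width: 0.294
grip_force: 39.5
clock: 27.95
position: [630.6, 256.7, 9.0]
ee_rot: [2.14, 2.3, 0.0]
wrist_force: [-2.0, -1.3, 4.5]
gripper_width: 0.293
grip_force: 40.1
```

```bash
python3 -m inch '[[0,0,0.001,0,0.2],[0,0,0,0,0.35],[0,0,0,0,0.42],[0,0,0,0,0.46],[0,0,0.01,0,0.46],[0,0,0.035,0,0.46],[0,0,0.04,0,0.46],[0,0,0.04,0,0.46],[-0.03,0,0.03,0,0.5],[-0.03,0,0.03,0,0.5],[-0.03,0,0,0,0.5],[-0.03,0,0,0,0.5]]'; python3 -m inch '[[-0.03,0,0,0,0.5],[-0.02,0,0,0,0.5],[0,0,0,0,0.5],[0,0,0,0,0.5]]'
python3 - <<'E'
from plant import vision
import cv2,numpy as np
im=vision.camera("scene");t=vision.camera("top")
f=lambda x,h:cv2.resize(x,(800,h),interpolation=cv2.INTER_CUBIC)
cv2.imwrite("pics/s9.png",np.vstack([f(im[150:350,140:540],330),f(t[140:302,90:490],270)]))
E
```

```text
clock: 28.95
position: [511.8, 257.6, 196.6]
ee_rot: [2.138, 2.298, 0.008]
wrist_force: [-0.0, 0.5, -0.7]
gripper_width: 0.495
grip_force: 0.0
clock: 29.28
position: [461.1, 256.9, 194.3]
ee_rot: [2.137, 2.301, 0.002]
wrist_force: [-0.9, -0.8, -0.1]
gripper_width: 0.505
grip_force: 0.0
```

View pics/s9.png

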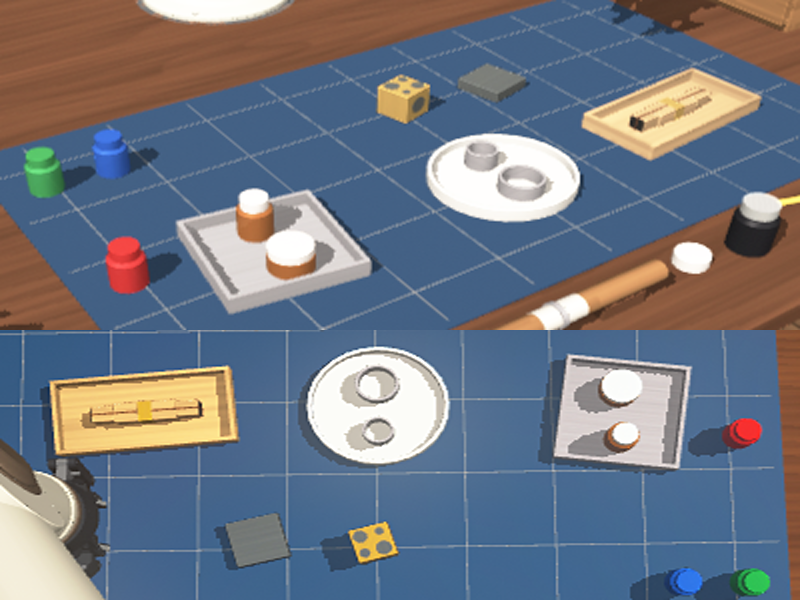

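All five things are in place: jars at top-view crop (620,387) and (622,436), rings at (378,383) and (378,431), clamp at (145,410). The blocks and look-alikes are untouched.

```bash
python3 -c "
from plant import env
print(env.job_done())"
```

```text
the job is handed in; nothing more can be done
None
```

The job is handed in after about 29 s on the robot's clock: both jars stand upright in the square tray, both rings lie flat in the round dish, the clamp lies lengthwise in the long tray, and the last pictures show the blocks and look-alikes where they were.

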